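# Clip down the storage box lid

## Task

Fasten the lid of the blue storage box on the chart table: push the white lever clip at each end of the box up and over past its centre, so that both snap down flat onto the lid. Push them gently with the fingertips, in either order; do not pinch or lift anything, keep the lid seated on the box, and do not touch the turntable or the things on it.

Things in the scene. Friction and masses are not known exactly. Their poses are not given: they have to be found in the camera images.
- box: blue plastic storage box fixed to the table, 110 (x) x 140 (y) x 80 mm high; origin at the middle of its underside, z up, y along its length towards the end with clip_a (clip_b is at the -y end).
- clip_a (a joint): white plastic lever clip at the box's +y end: 0 = open, leaning outward, 65 degrees above level; grows as it swings up, over and inward; 0.79 = centre, which it must pass; about 2.01 = shut, level and flat on the lid. A spring drives it away from centre to either rest: 0.09 N m when open (about 3 N of push square to the lever, 30 mm from the hinge), nothing at centre, 0.12 N m when shut.
- clip_a_tip (a point): outer end of that lever, on its centre line, 42 mm from the hinge. The lever is a straight tab 26 mm wide and 4 mm thick with an 8 mm round bar across its end; open, this end stands 125 mm above the table and 18 mm outward of the hinge. Moves with the lever.
- hinge_a (a point): middle of that lever's hinge pin, fixed to the box, 78 mm from the box's middle towards its +y end, 87 mm above the table. The pin runs along the box's x. The two ears holding it reach 91 mm above the table, the block below it 95 mm from the box's middle.
- clip_b (a joint): white plastic lever clip at the box's -y end: 0 = open, leaning outward, 65 degrees above level; grows as it swings up, over and inward; 0.79 = centre, which it must pass; about 2.01 = shut, level and flat on the lid. A spring drives it away from centre to either rest: 0.09 N m when open (about 3 N of push square to the lever, 30 mm from the hinge), nothing at centre, 0.12 N m when shut.
- clip_b_tip (a point): outer end of that lever, on its centre line, 42 mm from the hinge. The lever is a straight tab 26 mm wide and 4 mm thick with an 8 mm round bar across its end; open, this end stands 125 mm above the table and 18 mm outward of the hinge. Moves with the lever.
- hinge_b (a point): middle of that lever's hinge pin, fixed to the box, 78 mm from the box's middle towards its -y end, 87 mm above the table. The pin runs along the box's x. The two ears holding it reach 91 mm above the table, the block below it 95 mm from the box's middle.
- lid: loose blue lid, 114 x 142 mm, 140 g, seated in the box's mouth by a 12 mm deep plug with 2 mm play all round; origin at the middle of its rim's underside, 80 mm above the table when seated; rim 5 mm thick (top at 85 mm), with a grey grip ridge 50 x 14 mm at the middle whose top is 99 mm above the table.
- turntable: round bamboo turntable, 200 mm across, top 22 mm above the table; it stands to one side of the box and its top turns easily; origin at the middle of its underside. Not to be touched.
- pen_holder: white ceramic pen holder, 66 mm across and 85 mm high, with pens reaching 130 mm, standing on the turntable; origin at the middle of its underside. Not to be touched.
- stopwatch: orange plastic stopwatch, 54 mm across, 15 mm thick, lying on the turntable; origin at the middle of its underside. Not to be touched.
- divider: steel chart divider 115 mm long, 9 mm high, lying on the turntable; origin at the middle of its length, underside. Not to be touched.
Mind the look-alikes: they are no part of the job. Of the things like the box, leave any that is yellow; of the rest the smaller one is meant.

How it is judged:
At the end, for the whole second after the job is handed in: Both clip joints read over 1.87 rad and are at rest; the lid is seated (height within 3 mm, centred within 6 mm, tilt under 0.04 rad) and at rest; pen holder, stopwatch and divider are within 15 mm of where they started, the pen holder upright (value of joint each of clip_a, clip_b above 1.87 rad and velocity of joint clip_a between -0.1 and 0.1 rad/s and velocity of joint clip_b between -0.1 and 0.1 rad/s and z of lid in the frame of box between 0.077 and 0.083 m and horizontal distance between lid and box below 0.006 m and angle between lid's own z axis and vertical below 0.04 rad and linear speed of lid below 0.02 m/s and distance of each of pen_holder, stopwatch, divider from where it was at the start of the episode below 0.015 m and angle between pen_holder's own z axis and vertical below 0.1 rad); the robot touches nothing.
It fails at once if the lid is lifted more than 8 mm (z of lid in the frame of box above 0.088 m).
It fails at once if a clip or the box is pinched or pressed with more than 30 N (contact force between the fingers and box above 30 N).
It fails at once if a thing on the turntable is shifted more than 15 mm or the pen holder tipped (distance of any of pen_holder, stopwatch, divider from where it was at the start of the episode above 0.015 m or angle between pen_holder's own z axis and vertical above 0.25 rad).
It fails at once if the robot touches a thing on the turntable (contact force between any of the fingers, the arm and pen_holder above 0.5 N or contact force between any of the fingers, the arm and stopwatch above 0.5 N or contact force between any of the fingers, the arm and divider above 0.5 N or contact force between any of the fingers, the arm and turntable above 0.5 N).
It also fails if it takes over 32 s, if anything falls off the work surface, if the arm or the gripper's body presses on something with over 40 N, if the wrist force passes 120 N, or if a joint passes its speed limit or range.

## Robot

A 6-joint arm with a two-finger parallel gripper is mounted at the origin on the work surface. World frame = base frame: x ahead of the robot, y to its left, z up, the work surface at z = 0. Lengths are in m, angles in rad, forces in N, time in s.
With the tool pointing down it reaches from about 0.3 to 0.85 m from the base axis. Payload 4.2 kg.
Tool frame: the origin (TCP) lies midway between the tips of the shut fingers; the grasp point (between the pads) lies bot.tcp_to_grasp behind it (bot.tcp_to_grasp is the distance from the TCP to the grasp point, in m); z points along the fingers, x is the direction in which the jaws open and shut, and the axes are right-handed (so a half turn about z gives the same grasp; the last joint's range is limited). The gripper opens to 91 mm and grips with 3 to 60 N. Pads are 32 mm wide; open, the fingers measure 118 mm over their backs; the gripper's body (76 mm by 178 mm) begins 60 mm behind the grasp point.
Start: joints at [1.101, 0.32, 1.565, -0, 1.257, -0.02], TCP at [0.25, 0.518, 0.214] pointing down, gripper open.
Joint ranges: [-3.11, 3.11], [-0.84, 2.01], [0.21, 2.61], [-1.34, 4.49], [0.05, 2.63], [-2.56, 2.56]. Speed limits (rad/s): [2.57, 2.57, 3.14, 3.14, 3.14, 3.14].

## Interface

Orientations are given as a unit quaternion [w, x, y, z].
In Python, from bench import bot gives the robot as it stands.
- The arm moves only by the tool jog_arm, never from a script. Its argument "series" is a list of rows, each a list of 4 numbers: the shift along the tool's x, y, z normalised to -1 to 1, where 1 is 1000 mm, then the turn about the tool's z normalised to -1 to 1, where 1 is 1.5 rad. In form: [[tx, ty, tz, yaw], ...]. A call has 1 to 12 rows; each row is the pose to reach, as a shift and turn from the pose measured when the call began, along the tool's axes at that moment; what a row does not reach only later rows make up. A row lasts 1/8 s, in which the tool goes at most 62.5 mm and 10.7 degrees, less where a joint would pass 70% of its speed; a pose out of reach is approached as far as the arm can. A call with a number of a shift or a turn outside -1 to 1 is refused whole. A call with a gripper value outside its range is refused whole. "claw" is the finger opening in mm, from 0 to 91.2, set as the call begins (left out, the last holds). The fingers move at their own pace and stop on an object; "squeeze" is the grip in N (left out, the last holds). Time passes only in rows, so rows that repeat a pose let the fingers close. It gives the time, the measured TCP pose, the force and the opening at its end, in the units of the state.
- bot.state(): the state, without advancing time (a new reading comes with each control period).
- bot.snapshot(name): name is "scene" or "top"; returns the picture (420x560x3 uint8, red, green, blue); there is no depth.
- bot.get_calibration(name): a dict with "fx", "fy", "cx", "cy" (pixels), "k1" (the pictures are not rectified: a ray, as slopes to the right and down, at radius r is drawn at 1 + k1 r^2 times it, then the intrinsics apply), "R" (3x3) and "t" (3): a world point X has camera coordinates R X + t. Camera axes: x right, y down, z forward; pixel columns grow to the right and rows downward; lengths in m; the calibration is good to about 2 mm. A picture is of the moment at which its call begins. get_calibration takes no time and is no camera call.
- bot.sign_off(): hands the job in, once; it reports no verdict.
The state is a dict: "time": time; "q": joint angles; "joint_vel": joint speeds; "joint_torque": joint torques, N m; "eef_pos": TCP position; "tcp_rot": TCP orientation; "contact_force": force on the tool from outside, world axes, zero at the start; "moment": the same for the moment, N m; "opening": opening from 0.0 (shut) to 1.0 (fully open).
Only numpy, scipy, OpenCV 4.12 (cv2) and the standard library are available. Lean on these libraries where they do the work, as an engineer would, in place of code of your own. Each camera call takes 0.05 s, during which the arm holds its last target. There are 200 camera calls.

## Working session

There is one attempt and no reset: what is moved stays moved. The work goes in short steps, Python scripts to look and compute and a tool call to move; the robot and the scene stay as the last step left them, time stands still between calls to the robot, and variables do not carry over. Pictures are saved under pics/ and viewed, about 8 in all and at most 12, crops included, and the job is handed in when it is done.

Besides the shell and the picture viewer there is one more tool, called after "Call:" as a command line: name --pt "numbers of a row" for each row, then --argument value for the rest. jog_arm: Moves the arm, as the interface text tells. Its arguments: {"type":"object","properties":{"series":{"type":"array"},"claw":{"type":"number"},"squeeze":{"type":"number"}},"required":["series"]}

```bash
mkdir -p pics; python3 - <<'E'
from bench import bot
import cv2
for n in("scene","top"):
    im=bot.snapshot(n); cv2.imwrite(f"pics/{n}0.png",im[:,:,::-1])
    print(n,bot.get_calibration(n))
print(bot.state(),bot.tcp_to_grasp)
E
```

```text
scene {'fx': 399.7668914295235, 'fy': 399.7668914295235, 'cx': 282.8471394619598, 'cy': 211.54142379067022, 'k1': -0.025086271817684504, 'R': array([[ 0.05831976,  0.99826061,  0.0086349 ],
       [ 0.68149673, -0.03349039, -0.73105445],
       [-0.72949367,  0.04851958, -0.68226449]]), 't': array([ 0.01741982, -0.26848562,  1.34784454])}
top {'fx': 451.7930936425272, 'fy': 451.7930936425272, 'cx': 278.0000527643338, 'cy': 216.41754613313665, 'k1': 0.038947837918600146, 'R': array([[-0.02162683, -0.99963634, -0.01610786],
       [-0.98760768,  0.02386611, -0.15511762],
       [ 0.15544564,  0.01255354, -0.98776468]]), 't': array([-0.02587731,  0.48431343,  1.0721973 ])}
{'time': 0.1, 'q': array([ 1.10099216e+00,  3.20202198e-01,  1.56553852e+00,  9.47084553e-06,
        1.25738195e+00, -2.00189882e-02]), 'joint_vel': array([-0.00034185, -0.00028551, -0.00375255, -0.00131238,  0.00220518,
        0.00094147]), 'joint_torque': array([ 7.91638777e-04, -4.13333631e+01, -2.32511115e+01,  7.30170845e-02,
        4.22592403e-02, -4.90895525e-05]), 'eef_pos': array([0.24980063, 0.51741431, 0.21322634]), 'tcp_rot': array([ 3.89774480e-04,  8.46986978e-01,  5.31613087e-01, -6.58277855e-04]), 'contact_force': array([ 0.64821146, -0.26113889, -0.023639  ]), 'moment': array([-0.03584789, -0.0104116 ,  0.03354619]), 'opening': 1.002344301908381} 0.0188
```

View pics/scene0.png

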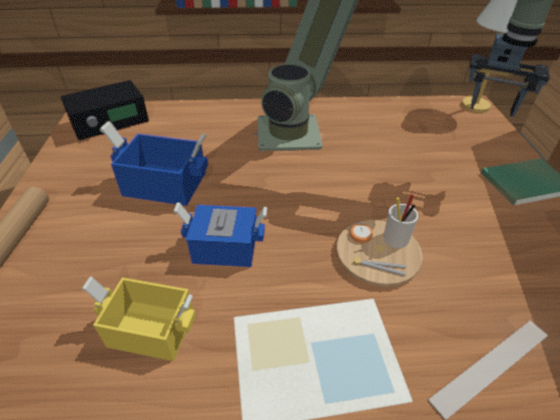

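View pics/top0.png

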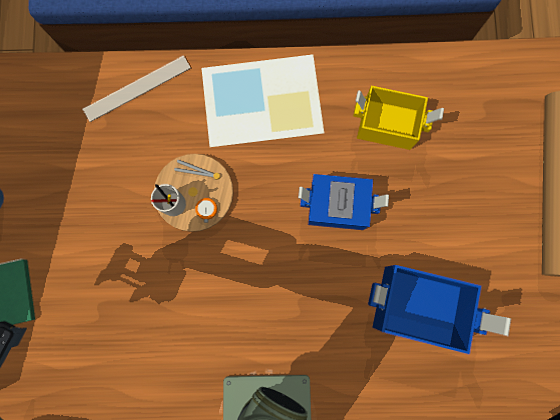

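Three box-like things appear in the top view: yellow (395,115), small blue with lid (340,201) and large blue open (425,308). Yellow is excluded. Of the two blue ones the smaller is meant, the one at (340,201), and it also has the lid with the grey grip. I'll confirm with an enlarged crop and measure.

```bash
cat > h.py <<'E'
import numpy as np,cv2
from bench import bot
def ray(n,uv,z):
    c=bot.get_calibration(n);K=np.array([[c['fx'],0,c['cx']],[0,c['fy'],c['cy']],[0,0,1]])
    p=cv2.undistortPoints(np.array(uv,float).reshape(-1,1,2),K,np.array([c['k1'],0,0,0,0.]))[:,0]
    d=np.c_[p,np.ones(len(p))]@c['R']; o=-c['R'].T@c['t']
    return o+d*((z-o[2])/d[:,2])[:,None]
def proj(n,X):
    c=bot.get_calibration(n);K=np.array([[c['fx'],0,c['cx']],[0,c['fy'],c['cy']],[0,0,1]])
    return cv2.projectPoints(np.array(X,float).reshape(-1,1,3),cv2.Rodrigues(c['R'])[0],c['t'],K,np.array([c['k1'],0,0,0,0.]))[0][:,0]
E
python3 - <<'E'
from h import *
im=cv2.imread("pics/top0.png"); 
a=cv2.resize(im[155:245,280:410],None,fx=4,fy=4,interpolation=cv2.INTER_CUBIC)
s=cv2.imread("pics/scene0.png")
b=cv2.resize(s[190:280,160:290],None,fx=4,fy=4,interpolation=cv2.INTER_CUBIC)
cv2.imwrite("pics/crop.png",cv2.resize(np.vstack([a,b]),None,fx=.83,fy=.83))
hsv=cv2.cvtColor(im,cv2.COLOR_BGR2HSV)
def comps(m,lo=15):
    n,l,st,ce=cv2.connectedComponentsWithStats(m)
    return [(st[i],ce[i]) for i in range(1,n) if st[i][4]>lo]
sub=np.zeros(im.shape[:2],np.uint8);sub[165:240,290:400]=255
white=cv2.inRange(hsv,(0,0,150),(179,60,255))&sub
for st,ce in comps(white): print('white',st,ce,ray('top',[ce],.11))
g=cv2.inRange(hsv,(0,0,80),(179,60,150))&sub
for st,ce in comps(g,100): print('grey',st,ce,ray('top',[ce],.086))
bl=cv2.inRange(hsv,(105,150,120),(130,255,255))&sub
c=max(cv2.findContours(bl,cv2.RETR_EXTERNAL,cv2.CHAIN_APPROX_NONE)[0],key=cv2.contourArea)
print(cv2.approxPolyDP(c,4,True)[:,0].tolist())
E
```

```text
white [298 187   5  11  38] [300.05263158 191.92105263] [[ 0.5282704  -0.09008096  0.11      ]]
white [374 195  15  13 153] [380.79738562 200.87581699] [[ 0.50257229 -0.27436229  0.11      ]]
grey [328 181  27  38 798] [340.94987469 199.60025063] [[ 0.51246481 -0.18662322  0.086     ]]
[[314, 174], [310, 202], [301, 199], [301, 205], [310, 206], [309, 220], [369, 226], [372, 179]]
```

View pics/crop.png

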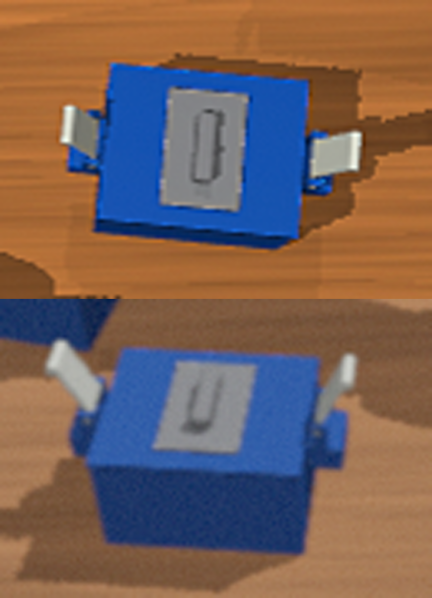

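The crop shows the closed small blue box with grey ridge. Both white levers are open, at about (300,192) and (381,201) in the top view.

```bash
python3 - <<'E'
from h import *
P=ray('top',[[313,174.3],[373,179.7],[369.5,226],[309.5,220.7]],.085); print(P.round(4)); 
for i in range(4): print(np.linalg.norm(P[i]-P[i-1]).round(4))
C=P.mean(0); l=(P[0]+P[3]-P[1]-P[2])/2; w=(P[0]+P[1]-P[2]-P[3])/2
th=np.arctan2(l[1],l[0]); th2=np.arctan2(w[1],w[0])+np.pi/2
print('C',C,np.degrees([th,th2]))
th=(th*.6+th2*.4); u=np.array([np.cos(th),np.sin(th),0]); v=np.array([u[1],-u[0],0])
for s in (1,-1):
    X=C+u*s*.096;X[2]=.125; H=C+u*s*.078;H[2]=.087
    print(s,X.round(4),[proj(n,[X,H]).round(1).tolist() for n in('top','scene')])
t=ray('top',[[189,190]],.022);print('turntable',t, 'pens',ray('top',[[160,192]],.13))
s=bot.state(); print(s['eef_pos'],s['tcp_rot'])
# tool axes
from scipy.spatial.transform import Rotation as R
q=s['tcp_rot']; M=R.from_quat([q[1],q[2],q[3],q[0]]).as_matrix(); print(M.round(4))
print('u',u,'v',v, 'u in tool',M.T@u,'angle',np.degrees(np.arctan2((M.T@u)[1],(M.T@u)[0])))
E
```

```text
[[ 0.5756 -0.1231  0.085 ]
 [ 0.5587 -0.2643  0.085 ]
 [ 0.4484 -0.2503  0.085 ]
 [ 0.4642 -0.1111  0.085 ]]
0.112
0.1423
0.1112
0.1401
C [ 0.51170793 -0.18721678  0.085     ] [83.34269384 83.3253606 ]
1 [ 0.5228 -0.0919  0.125 ] [[[301.1, 192.9], [308.2, 196.9]], [[263.4, 211.3], [255.8, 223.3]]]
-1 [ 0.5006 -0.2826  0.125 ] [[[385.9, 200.4], [374.6, 202.8]], [[177.0, 207.4], [187.7, 220.0]]]
turntable [[0.55879203 0.18588896 0.022     ]] pens [[0.53167203 0.22871033 0.13      ]]
[0.24980063 0.51741431 0.21322634] [ 3.89774480e-04  8.46986978e-01  5.31613087e-01 -6.58277855e-04]
[[ 4.348e-01  9.005e-01 -7.000e-04]
 [ 9.005e-01 -4.348e-01 -1.400e-03]
 [-1.500e-03 -0.000e+00 -1.000e+00]]
u [0.11605084 0.99324327 0.        ] v [ 0.99324327 -0.11605084  0.        ] u in tool [ 0.94490943 -0.32732876 -0.00143229] angle -19.10674251166233
```

Call:
jog_arm --pt "-0.388 0.496 0 -0.222" --pt "-0.388 0.496 0 -0.222" --pt "-0.388 0.496 0 -0.222" --pt "-0.388 0.496 0 -0.222" --pt "-0.388 0.496 0 -0.222" --pt "-0.388 0.496 0 -0.222" --pt "-0.388 0.496 0 -0.222" --pt "-0.388 0.496 0 -0.222" --pt "-0.388 0.496 0 -0.222" --pt "-0.388 0.496 0 -0.222" --pt "-0.388 0.496 0 -0.222" --pt "-0.388 0.496 0 -0.222" --claw 0 --squeeze 5

```text
time: 1.6
eef_pos: [0.5273, -0.0476, 0.2132]
tcp_rot: [-0.001, 0.748, 0.664, -0.001]
contact_force: [-0.2, 0.5, -1.1]
opening: 0.008
```

```bash
cat >> h.py <<'E'
C=np.array([.5117,-.1872,0]);u=np.array([.1160,.9932,0]);v=np.array([.9932,-.1160,0])
from scipy.spatial.transform import Rotation as Ro
def where(*ts):
    s=bot.state();q=s['tcp_rot'];M=Ro.from_quat([*q[1:],q[0]]).as_matrix();d=s['eef_pos']-C
    print('t',s['time'],'box u,v,z',[round(float(x),4) for x in(d@u,d@v,d[2])],'u_tool',(M.T@u).round(4),'F',s['contact_force'].round(2))
    for a,b,z in ts: print((a,b,z),'shift',(M.T@(C+a*u+b*v+[0,0,z]-s['eef_pos'])).round(4))
E
python3 - <<'E'
from h import *
where((.14,0,.108),(.055,0,.108))
im=bot.snapshot("top"); s=bot.snapshot("scene")
cv2.imwrite("pics/c1.png",np.hstack([cv2.resize(i,None,fx=3,fy=3)[:,:,::-1] for i in(im[150:250,270:400],s[170:270,165:295])]))
E
```

```text
t 1.6 box u,v,z [0.1405, -0.0007, 0.2132] u_tool [ 9.999e-01 -1.700e-03 -9.000e-04] F [-0.2   0.49 -1.08]
(0.14, 0, 0.108) shift [-0.0004  0.0009  0.1052]
(0.055, 0, 0.108) shift [-0.0854  0.0011  0.1053]
```

View pics/c1.png

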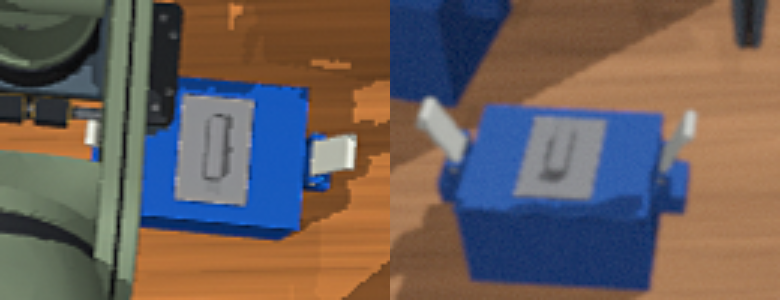

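The gripper is aligned outside clip_a. The levers show at crop (92,132) and (335,155) in the top half. I'll descend, then push.

Call:
jog_arm --pt "0 0.001 0.05 0" --pt "0 0.001 0.105 0" --pt "0 0.001 0.105 0" --pt "0 0.001 0.105 0" --pt "-0.01 0.001 0.105 0" --pt "-0.018 0.001 0.105 0" --pt "-0.026 0.001 0.105 0" --pt "-0.034 0.001 0.105 0" --pt "-0.042 0.001 0.105 0" --pt "-0.05 0.001 0.105 0" --pt "-0.056 0.001 0.105 0" --pt "-0.062 0.001 0.105 0"

```text
time: 3.2
eef_pos: [0.5202, -0.1089, 0.1082]
tcp_rot: [-0.001, 0.747, 0.665, -0.001]
contact_force: [0.6, 0.8, -0.5]
opening: 0.009
```

```bash
python3 - <<'E'
from h import *
where((.055,0,.108),(.05,0,.108),(.05,0,.19))
s=bot.snapshot("scene")
cv2.imwrite("pics/c2.png",cv2.resize(s[150:270,150:310],None,fx=4,fy=4)[:,:,::-1])
E
```

```text
t 3.2 box u,v,z [0.0788, -0.0006, 0.1082] u_tool [ 9.999e-01  7.000e-04 -1.400e-03] F [ 0.56  0.78 -0.46]
(0.055, 0, 0.108) shift [-0.0238  0.0006  0.0003]
(0.05, 0, 0.108) shift [-0.0288  0.0006  0.0003]
(0.05, 0, 0.19) shift [-0.0289  0.0004 -0.0817]
```

View pics/c2.png

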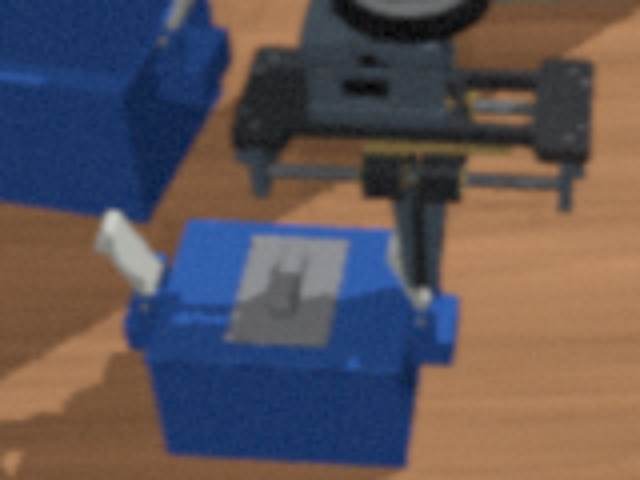

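Lever A at crop (405,265) is being pushed past upright and the fingertips are above the ears. I'll keep pushing inward, then rise.

Call:
jog_arm --pt "-0.008 0.001 0 0" --pt "-0.016 0.001 0 0" --pt "-0.024 0.001 0 0" --pt "-0.032 0.001 0 0" --pt "-0.036 0.001 0 0" --pt "-0.036 0.001 0 0" --pt "-0.036 0.001 0 0" --pt "-0.036 0.001 -0.04 0" --pt "-0.036 0.001 -0.082 0" --pt "-0.08 0.001 -0.082 0" --pt "-0.14 0.001 -0.082 0" --pt "-0.2 0.001 -0.082 0"

```text
time: 4.75
eef_pos: [0.4983, -0.3092, 0.191]
tcp_rot: [-0.0, 0.746, 0.666, -0.001]
contact_force: [0.2, -0.0, 0.2]
opening: 0.009
```

```bash
python3 - <<'E'
from h import *
where((-.14,0,.19),(-.14,0,.108),(-.045,0,.108))
s=bot.snapshot("scene")
cv2.imwrite("pics/c3.png",cv2.resize(s[150:270,150:310],None,fx=4,fy=4)[:,:,::-1])
E
```

```text
t 4.75 box u,v,z [-0.1227, 0.0009, 0.191] u_tool [ 0.9999  0.0019 -0.002 ] F [ 0.25 -0.04  0.22]
(-0.14, 0, 0.19) shift [-0.0173 -0.0009  0.001 ]
(-0.14, 0, 0.108) shift [-0.0171 -0.0008  0.083 ]
(-0.045, 0, 0.108) shift [ 0.0779 -0.0006  0.0828]
```

View pics/c3.png

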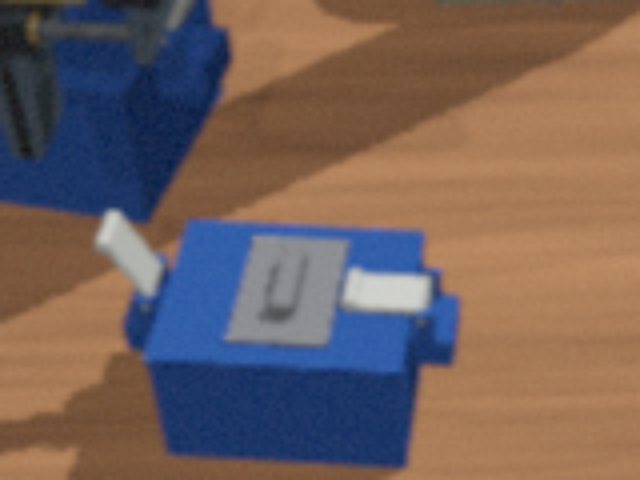

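Clip A lies flat on the lid at crop (390,292) and the lid is seated. Now clip B.

Call:
jog_arm --pt "-0.018 -0.001 0 0" --pt "-0.018 -0.001 0.04 0" --pt "-0.018 -0.001 0.083 0" --pt "-0.018 -0.001 0.083 0" --pt "-0.01 -0.001 0.083 0" --pt "-0.002 -0.001 0.083 0" --pt "0.006 -0.001 0.083 0" --pt "0.014 -0.001 0.083 0" --pt "0.022 -0.001 0.083 0" --pt "0.03 -0.001 0.083 0" --pt "0.037 -0.001 0.083 0" --pt "0.044 -0.001 0.083 0"

```text
time: 6.3
eef_pos: [0.5013, -0.2731, 0.1071]
tcp_rot: [0.002, 0.748, 0.664, -0.004]
contact_force: [0.3, -1.5, 0.8]
opening: 0.008
```

```bash
python3 - <<'E'
from h import *
where((-.043,0,.108),(-.043,0,.19))
E
```

```text
t 6.3 box u,v,z [-0.0865, -0.0004, 0.1071] u_tool [ 0.9999 -0.0024 -0.0083] F [ 0.34 -1.48  0.8 ]
(-0.043, 0, 0.108) shift [ 0.0435  0.0002 -0.0013]
(-0.043, 0, 0.19) shift [ 0.0428  0.0001 -0.0833]
```

Call:
jog_arm --pt "0.008 0 -0.001 0" --pt "0.016 0 -0.001 0" --pt "0.024 0 -0.001 0" --pt "0.032 0 -0.001 0" --pt "0.04 0 -0.001 0" --pt "0.044 0 -0.001 0" --pt "0.044 0 -0.001 0" --pt "0.044 0 -0.001 0" --pt "0.044 0 -0.04 0" --pt "0.044 0 -0.09 0" --pt "0.044 0 -0.14 0" --pt "0.044 0 -0.14 0"

```text
time: 7.8
eef_pos: [0.509, -0.2295, 0.2512]
tcp_rot: [0.007, 0.748, 0.664, -0.002]
contact_force: [1.1, 0.5, -0.6]
opening: 0.005
```

Call:
jog_arm --pt "-0.06 0 0 0" --pt "-0.12 0 0 0" --pt "-0.16 0 0 0" --pt "-0.16 0 0 0" --pt "-0.16 0 0 0"

```text
time: 8.43
eef_pos: [0.4895, -0.3877, 0.2519]
tcp_rot: [0.005, 0.748, 0.664, -0.002]
contact_force: [-0.3, -0.0, 0.7]
opening: 0.007
```

```bash
python3 - <<'E'
from h import *
where()
s=bot.snapshot("scene");t=bot.snapshot("top")
cv2.imwrite("pics/c4.png",np.vstack([cv2.resize(s[180:270,150:430],None,fx=2.5,fy=2.5),cv2.resize(t[140:250,140:420],None,fx=2.5,fy=2.5)])[:,:,::-1])
E
```

```text
t 8.425 box u,v,z [-0.2017, 0.0012, 0.2519] u_tool [ 0.9999 -0.0032 -0.0096] F [-0.32 -0.04  0.67]
```

View pics/c4.png

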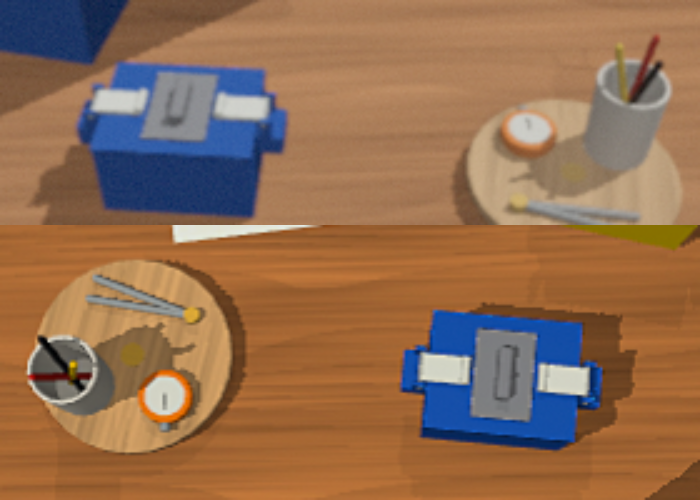

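Both clips lie flat on the lid, at (120,102) and (242,106) in the scene half. The lid is seated, the turntable things are unmoved and the robot is clear, so I'm handing in.

```bash
python3 -c "
from bench import bot
print(bot.sign_off())"
```

```text
the job is handed in; nothing more can be done
None
```

Both lever clips on the small blue lidded box are shut, and I handed the job in at about 8.5 s. I pushed each one past centre with the closed fingertips, the +y-side clip first and then the −y-side one. Both snapped down by themselves.

- **Clips and lid:** The last pictures from both cameras show both clips flat on the lid and the lid looking level and centred. I judged this by eye and did not measure the joint angles.
- **Turntable:** The pen holder, stopwatch and divider look unmoved, and the arm stayed well away from them.
- **Forces:** Every reading at the end of a move was under about 2 N. I did not log the peak while pushing.
- **Robot:** The gripper ended at a height of 0.25 m, touching nothing.

No check failed or disagreed.

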